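# Fish the trim lever out of the covered bin

## Robot

A 6-joint arm with a two-finger parallel gripper is mounted at the origin on the work surface. World frame = base frame: x ahead of the robot, y to its left, z up, the work surface at z = 0. Lengths are in m, angles in rad, forces in N, time in s.
With the tool pointing down it reaches from about 0.25 to 0.725 m from the base axis. Payload 4 kg.
Tool frame: the origin (TCP) lies on the centre line of the jaws, within the pads' length; the fingertips stand ahead of it and the grasp point (between the pads) lies 3 mm ahead of it (bot.tcp_to_tips is the z of the fingertips in the tool frame, in m); z points along the fingers, y is the line along which they close (so a half turn about z gives the same grasp; the last joint's range is limited). The gripper opens to 85 mm and grips with 20 to 120 N. Pads are 22 mm wide; open, the fingers measure 114 mm over their backs; the gripper's body (76 mm by 85 mm) begins 54 mm behind the grasp point. The pads swing forward as they close: fully open they stand 13 mm farther back than shut.
Start: joints at [1.102, 0.241, 0.005, 1.335, 0, 1.571], TCP at [0.226, 0.446, 0.253] pointing down, gripper open.
Joint ranges: [-2.72, 2.72], [-1.05, 1.87], [-1.09, 1.28], [-1.99, 2.15], [-1.42, 1.44], [-3.14, 3.14]. Speed limits (rad/s): [2.79, 2.79, 3.14, 3.14, 3.14, 3.14].

## Interface

Orientations are given as a unit quaternion [x, y, z, w].
In Python, from workcell import telemetry, camera, camera_params, ticket, boxes_of, cut_out, spot_point, bot gives the robot as it stands.
- The arm moves only by the shell command python3 -m creep 'ROWS'. ROWS is text: rows parted by semicolons, each of 5 numbers parted by spaces: the opening, from 0 (shut) to 1 (fully open), then the shift along the tool's x, y, z in units of 150 mm (1.0 is 150 mm), then the turn about the tool's z in units of 180 degrees (1.0 is 180 degrees). In form: claw x y z turn; .... A call has 1 to 12 rows; each row is the pose to reach, as a shift and turn from the pose commanded when the call began, along the tool's axes at that moment, turning the shorter way round; what a row does not reach only later rows make up. A row lasts 1/8 s, in which the tool goes at most 62.5 mm and 10.7 degrees, less where a joint would pass 70% of its speed; a pose out of reach is approached as far as the arm can. A call with a number of a shift or a turn outside -1 to 1 is refused whole. A call with a gripper value outside its range is refused whole. The fingers move at their own pace and stop on an object; the grip force is fixed at half the most. Time passes only in rows, so rows that repeat a pose let the fingers close. It gives the time, the measured TCP pose, the force, the opening and the grip force at its end, in the units of the state.
- telemetry.get_obs(): the state, without advancing time (a new reading comes with each control period).
- camera(name): name is "scene" or "top" or "wrist"; returns the picture (400x640x3 uint8, red, green, blue); there is no depth.
- camera_params(name): a dict with "camera_matrix" (3x3 intrinsics, pixels), "eye" and "attitude" of the camera in the world. Camera axes: x right, y down, z forward; pixel columns grow to the right and rows downward; lengths in m; the calibration is good to about 2 mm. A picture is of the moment at which its call begins: read the wrist's pose just before it. camera_params takes no time and is no camera call; for the wrist camera it gives the pose at the moment of the call.
- ticket.job_done(): hands the job in; it is judged then, once.
Trained networks look in the newest picture that a camera, given by its name, has taken for a name from the list of things; names that differ only in an ending like _2 or _b are one class to them, and where a whole thing is asked for, a point or a joint stands for the part that bears it (a point fixed in the world has none). Each returns a list of dicts, best first, with "conf" (0 to 1); they miss things now and then, are a little off and sometimes report something else, mostly with a low value. They report only what shows in the picture. A call takes as long as a camera call.
- boxes_of(thing, camera): "at" ([x, y, z] in m, in world coordinates, good to about 4 mm: the middle of the surface that is visible of it).
- cut_out(thing, camera): "pixels" (400x640 bool, what is visible of it).
- spot_point(thing, camera): "at" ([x, y, z] in m, in world coordinates, good to about 4 mm: a listed point, or the origin of a listed thing).
The state is a dict: "clock": time; "joint_pos": joint angles; "joint_vel": joint speeds; "tau": joint torques, N m; "eef_pos": TCP position; "tool_rot": TCP orientation; "ft_force": force on the tool from outside, world axes, zero at the start; "ft_torque": the same for the moment, N m; "grip_width": finger opening in m; "grasp_force": force on a finger pad.
Only numpy, scipy, OpenCV 4.12 (cv2) and the standard library are available. Lean on these libraries where they do the work, as an engineer would, in place of code of your own. Each camera call takes 0.05 s, during which the arm holds its last target. There are 200 camera calls.

## Task

The orange trim lever lies in the covered black bin and is longer than the yellow-edged opening in the bin's fixed cover. Take hold of it, tilt it and draw it out through the opening end first without forcing it against the bin, then finish still holding it in the gripper, level and still, wholly clear of the bin with all of it at least 10 cm above the cover. Leave the tin on the cover and everything else on the bench where it stands.

Things in the scene. Friction and masses are not known exactly. Their poses are not given: they have to be found in the camera images.
- bin: Black bin bolted to the bench, 370 (x) x 190 (y) x 95 high; origin under its centre, z up. Walls 6, inside 358 x 178; grey inner floor 25 above the bench. Fixed cover 5 thick, underside at 90, top at 95. One yellow-edged opening in the cover, centred: 170 along x, 150 along y. The inside runs on 94 under the cover past each x end of it, so the lever can be slid under either end.
- lever: Orange lever, loose, 0.1 to 0.25 kg, 240 long (x -120 to +120), 22 wide (y); origin at mid-length on its underside, z up. Bar 24 high from x -120 (black bands) to +70, then a blade 10 high, flush below. Starts flat on the bin floor, along bin x within 0.1 rad, middle within 25 of the bin's, both ends under the cover. Grip the bar across its width.
- lever_blade (a point): Point in the end face of the blade: lever x = +120, y = 0, z = 5 mm.
- lever_butt (a point): Point in the end face of the banded bar end: lever x = -120, y = 0, z = 12 mm.
- tin: Bystander: round aluminium tin, 47 across, 20 high, loose, standing on the bin's cover near the bin's -x end, by one side; origin under its centre.
- dropper: Bystander: amber bottle with black cap, 36 across, 85 high, on the bench to the robot's left; origin under its centre.
- cup: Bystander: black cup, 72 across, 75 high, on the bench to the left; origin under its centre.
- sprayer: Bystander: white spray bottle with grey head, 72 across, 189 high, on the bench to the right; origin under its centre.
- polish: Bystander: blue jar with white lid, 68 across, 75 high, on the bench to the right; origin under its centre.
- tape: Bystander: yellow tape roll lying flat, 90 across, 24 high, on the bench to the right; origin under its centre.
- block: Bystander: blue sanding block 115 x 62 x 34, on the bench to the left; origin under its centre.

How it is judged:
By the outcome, as a careful person would: the job done as asked, in the order asked, and still so for the second after the job is handed in, while the arm keeps its last pose, push and grip.
It also fails if it takes over 42 s, if anything falls off the work surface, if the arm or the gripper's body presses on something with over 40 N, if the wrist force passes 120 N, or if a joint passes its speed limit or range.

## Working session

There is one attempt and no reset: what is moved stays moved. The work goes in short steps, Python scripts to look and compute and a shell command to move; the robot and the scene stay as the last step left them, time stands still between calls to the robot, and variables do not carry over. Pictures are saved under pics/ and viewed, at most 10 in all, crops included, and the job is handed in when it is done.

```bash
ls; mkdir -p pics; python3 - <<'E'
from workcell import telemetry,camera,camera_params,boxes_of,spot_point,bot
import cv2,numpy as np
o=telemetry.get_obs(); print({k:np.round(v,3).tolist() for k,v in o.items()}, bot.tcp_to_tips)
for c in("scene","top"):
    cv2.imwrite(f"pics/{c}0.png",camera(c)[...,::-1])
    print(c,camera_params(c)["eye"])
    for t in("bin","lever","lever_blade","lever_butt","tin","sprayer","cup"):
        print(c,t,[(np.round(d["at"],3).tolist(),round(d["conf"],2)) for d in spot_point(t,c)[:2]])
E
```

```text
pics
{'clock': 0.0, 'joint_pos': [1.102, 0.241, 0.004, 1.335, 0.0, 1.571], 'joint_vel': [-0.0, 0.0, -0.002, -0.001, -0.0, -0.0], 'tau': [0.001, -37.232, 25.241, 0.017, 0.0, -0.0], 'eef_pos': [0.226, 0.446, 0.252], 'tool_rot': [0.232, 0.973, -0.001, -0.0], 'ft_force': [0.631, -0.495, -0.612], 'ft_torque': [0.06, -0.0, 0.073], 'grasp_force': 0.0, 'grip_width': 0.085} 0.022
scene [ 1.32232426 -0.43516018  0.98042948]
scene bin [([0.585, 0.054, 0.003], 0.75)]
scene lever [([0.573, 0.052, 0.025], 0.92)]
scene lever_blade []
scene lever_butt [([0.452, 0.09, 0.037], 0.93)]
scene tin [([0.437, 0.07, 0.094], 0.76)]
scene sprayer [([0.665, -0.407, 0.0], 0.88)]
scene cup [([0.509, 0.409, 0.002], 0.76), ([0.586, 0.054, 0.004], 0.22)]
top [ 0.42222668 -0.04570949  1.3012018 ]
top bin [([0.589, 0.053, -0.002], 0.79)]
top lever [([0.566, 0.054, 0.029], 0.87)]
top lever_blade [([0.687, 0.02, 0.026], 0.77), ([0.662, -0.406, 0.001], 0.27)]
top lever_butt []
top tin [([0.436, 0.062, 0.092], 0.66)]
top sprayer [([0.659, -0.407, 0.005], 0.82)]
top cup [([0.51, 0.41, -0.002], 0.66)]
```

```bash
python3 -c "
import workcell,inspect
print([n for n in dir(workcell.bot) if n[0]!='_'])"; python3 -m creep --help | head -30
```

```text
['Unreachable', 'tcp_to_tips']invalid input at $: expected rows of numbers
```

View pics/scene0.png

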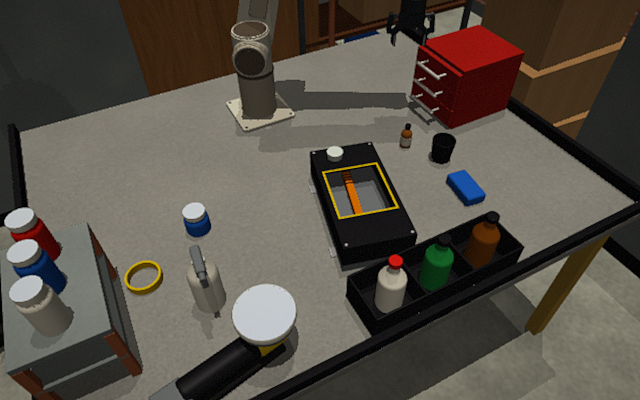

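View pics/top0.png

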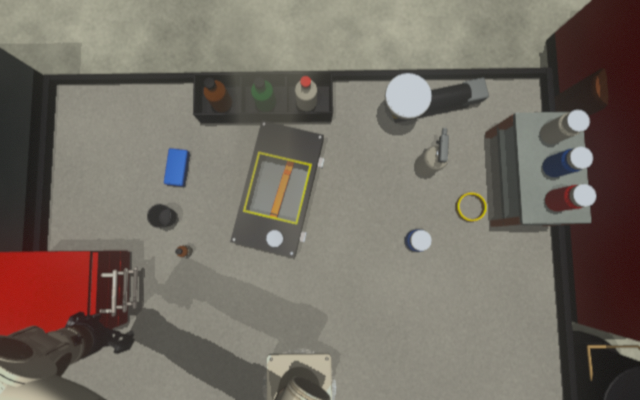

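The scene view shows the bin with the yellow opening at about px (360,190), the lever visible inside and the tin on the cover at (335,154). The top view shows the opening at about (277,188), with the lever running from about (290,163) to (275,217), and the tin at (274,239). Next I'll measure the opening and the lever from colour.

```bash
cat > h.py <<'E'
import numpy as np,cv2
from scipy.spatial.transform import Rotation as R
from workcell import telemetry,camera,camera_params,boxes_of,spot_point,cut_out
def rot(a):
    a=np.asarray(a,float); return a if a.shape==(3,3) else R.from_quat(a).as_matrix()
def plane(cam,uv,z,p=None):
    p=p or camera_params(cam); K=np.array(p["camera_matrix"]); e=np.array(p["eye"])
    uv=np.atleast_2d(uv).astype(float); d=np.c_[uv,np.ones(len(uv))]@np.linalg.inv(K).T@rot(p["attitude"]).T
    return e+d*((z-e[2])/d[:,2])[:,None]
E
python3 - <<'E'
from h import *
for c in("top","scene"):
    im=camera(c)[...,::-1].copy(); h=cv2.cvtColor(im,cv2.COLOR_BGR2HSV)
    def blob(lo,hi,m=None):
        k=cv2.inRange(h,lo,hi)
        if m is not None:k&=m
        n,l,s,_=cv2.connectedComponentsWithStats(k); return l,s,k
    u=plane(c,[[0,0]],0)
    # roi near bin
    m=np.zeros(h.shape[:2],np.uint8)
    if c=="top": m[140:235,225:325]=255
    else: m[155:225,310:405]=255
    l,s,k=blob((22,110,80),(35,255,255),m); ys,xs=np.nonzero(k)
    P=plane(c,np.c_[xs,ys],.095)[:,:2]
    r=cv2.minAreaRect((P*1000).astype(np.float32)); print(c,"opening",r,len(xs))
    l,s,k=blob((5,120,60),(18,255,255),m); ys,xs=np.nonzero(k)
    P=plane(c,np.c_[xs,ys],.049)[:,:2]
    r=cv2.minAreaRect((P*1000).astype(np.float32)); print(c,"lever",r,len(xs))
    for t in("lever","lever_blade","lever_butt","tin","bin"):
        print(t,[(np.round(d["at"],3).tolist(),round(d["conf"],2)) for d in spot_point(t,c)[:1]])
    x,y,w,hh=cv2.boundingRect(m); cv2.imwrite(f"pics/c_{c}.png",cv2.resize(im[y:y+hh,x:x+w],None,fx=5,fy=5,interpolation=cv2.INTER_CUBIC))
E
```

```text
top opening ((588.4896850585938, 55.36565399169922), (163.57757568359375, 185.37750244140625), 75.83667755126953) 578
top lever ((591.253662109375, 46.20345687866211), (20.54184913635254, 172.7598876953125), 72.5840835571289) 361
lever [([0.563, 0.055, 0.026], 0.62)]
lever_blade [([0.686, 0.018, 0.029], 0.93)]
lever_butt [([0.428, -0.363, -0.001], 0.73)]
tin [([0.438, 0.062, 0.093], 0.56)]
bin [([0.587, 0.055, -0.001], 0.58)]
scene opening ((587.8564453125, 56.272125244140625), (164.35116577148438, 185.39291381835938), 75.79866790771484) 557
scene lever ((549.9949340820312, 58.631282806396484), (22.7493896484375, 164.5948486328125), 72.24105072021484) 304
lever []
lever_blade []
lever_butt [([0.453, 0.093, 0.039], 0.7)]
tin [([0.44, 0.068, 0.096], 0.66)]
bin [([0.585, 0.054, 0.004], 0.94)]
```

```bash
python3 -m creep '1 0 0 0 0; 1 0 0 0 0'
```

```text
clock: 1.65
eef_pos: [0.2259, 0.4461, 0.2533]
tool_rot: [0.232, 0.973, -0.0, -0.0]
ft_force: [0.2, 0.3, -0.5]
grip_width: 0.0855
grasp_force: 0.0
```

```bash
cat >> h.py <<'E'
def shift(target,yaw=None):
    """rows numbers (x y z turn) to bring TCP to target; yaw = wanted world angle of tool x (deg)"""
    o=telemetry.get_obs(); M=R.from_quat(o["tool_rot"]).as_matrix()
    s=M.T@(np.asarray(target)-o["eef_pos"])/.15; t=0
    a=np.degrees(np.arctan2(M[1,0],M[0,0]))
    if yaw is not None: t=-((yaw-a+180)%360-180)/180
    print("tcp",np.round(o["eef_pos"],4),"toolx",round(a,1),"tilt",round(np.degrees(np.arccos(-M[2,2])),2),"shift",np.round(s,3),"turn",round(t,4),"w",round(o["grip_width"],4),"t",o["clock"])
E
python3 -c "
from h import *
shift([.522,.0675,.25],162.4); shift([.78,.0675,.25],162.4)"
```

```text
tcp [0.2259 0.4461 0.2533] toolx 153.1 tilt 0.0 shift [-2.901 -1.36   0.022] turn -0.0514 w 0.0855 t 1.65
tcp [0.2259 0.4461 0.2533] toolx 153.1 tilt 0.0 shift [-4.436 -0.582  0.022] turn -0.0514 w 0.0855 t 1.65
```

```bash
for i in 1; do python3 -m creep '1 -0.35 -0.17 0 -0.0514; 1 -0.7 -0.34 0 -0.0514; 1 -1 -0.48 0 -0.0514'; done; python3 -m creep '1 -0.35 -0.17 0 0; 1 -0.7 -0.34 0 0; 1 -1 -0.48 0 0'; python3 -m creep '1 -0.35 -0.17 0 0; 1 -0.7 -0.34 0 0; 1 -1 -0.48 0 0; 1 -1 -0.48 0 0'; python3 -c "
from h import *
shift([.522,.0675,.25],162.4); shift([.85,.0675,.25],162.4)"
```

```text
clock: 2.02
eef_pos: [0.328, 0.3126, 0.2534]
tool_rot: [0.153, 0.988, 0.0, 0.0]
ft_force: [0.8, -0.3, -0.4]
grip_width: 0.0852
grasp_force: 0.0
clock: 2.4
eef_pos: [0.4498, 0.1984, 0.2535]
tool_rot: [0.153, 0.988, 0.0, 0.0]
ft_force: [0.3, 0.9, 0.1]
grip_width: 0.0855
grasp_force: 0.0
clock: 2.9
eef_pos: [0.5716, 0.0833, 0.2523]
tool_rot: [0.156, 0.988, -0.0, -0.0]
ft_force: [-0.7, 1.0, -0.5]
grip_width: 0.0854
grasp_force: 0.0
tcp [0.5716 0.0833 0.2523] toolx 162.1 tilt 0.03 shift [ 0.282 -0.202  0.015] turn -0.0016 w 0.0854 t 2.9
tcp [0.5716 0.0833 0.2523] toolx 162.1 tilt 0.03 shift [-1.799  0.47   0.015] turn -0.0016 w 0.0854 t 2.9
```

```bash
python3 -m creep '1 -0.4 0.1 0 0; 1 -0.8 0.2 0 0; 1 -1 0.3 0 0'; python3 -m creep '1 -0.4 0.1 0 0; 1 -0.8 0.2 0 0; 1 -0.8 0.2 0 0';python3 -c "
from h import *
shift([.522,.0675,.25],162.4);print(telemetry.get_obs()['joint_pos'])"
```

```text
clock: 3.28
eef_pos: [0.7275, 0.0837, 0.2523]
tool_rot: [0.153, 0.988, -0.0, -0.0]
ft_force: [0.4, -0.2, 0.1]
grip_width: 0.0856
grasp_force: 0.0
clock: 3.65
eef_pos: [0.8053, 0.0725, 0.2251]
tool_rot: [0.153, 0.988, 0.004, 0.017]
ft_force: [0.3, 0.3, -0.6]
grip_width: 0.0856
grasp_force: 0.0
tcp [0.8053 0.0725 0.2251] toolx 162.4 tilt 1.96 shift [ 1.784 -0.6   -0.23 ] turn 0.0 w 0.0856 t 3.65
[8.97570452e-02 1.01376683e+00 1.26824398e+00 1.79113297e+00
 2.15537551e-04 3.96640990e-01]
```

```bash
python3 -m creep '1 0.4 -0.12 -0.04 0; 1 0.8 -0.24 -0.08 0; 1 1 -0.3 -0.12 0';python3 -m creep '1 0.4 -0.12 -0.06 0; 1 0.78 -0.3 -0.11 0; 1 0.78 -0.3 -0.11 0';python3 -c "
from h import *
shift([.522,.0675,.15],162.4);print(telemetry.get_obs()['joint_pos'])
im=camera('wrist');cv2.imwrite('pics/w1.png',im[...,::-1])
for t in('lever','lever_blade','lever_butt'): print(t,[(np.round(d['at'],3).tolist(),round(d['conf'],2)) for d in spot_point(t,'wrist')[:1]])
"
```

```text
clock: 4.03
eef_pos: [0.6676, 0.0754, 0.2447]
tool_rot: [0.153, 0.988, 0.007, 0.025]
ft_force: [0.7, 0.2, 0.9]
grip_width: 0.0854
grasp_force: 0.0
clock: 4.4
eef_pos: [0.5365, 0.0671, 0.2554]
tool_rot: [0.152, 0.988, 0.006, 0.022]
ft_force: [1.0, 0.2, -0.2]
grip_width: 0.0853
grasp_force: 0.0
tcp [0.5365 0.0671 0.2554] toolx 162.4 tilt 2.66 shift [ 0.123 -0.039  0.697] turn 0.0003 w 0.0853 t 4.4
[ 1.25022813e-01  2.85525203e-01  6.92684138e-02  1.30818257e+00
 -1.29143205e-03  4.30982299e-01]
lever [([0.573, 0.054, 0.027], 0.65)]
lever_blade [([0.684, 0.02, 0.031], 0.61)]
lever_butt []
```

View pics/w1.png

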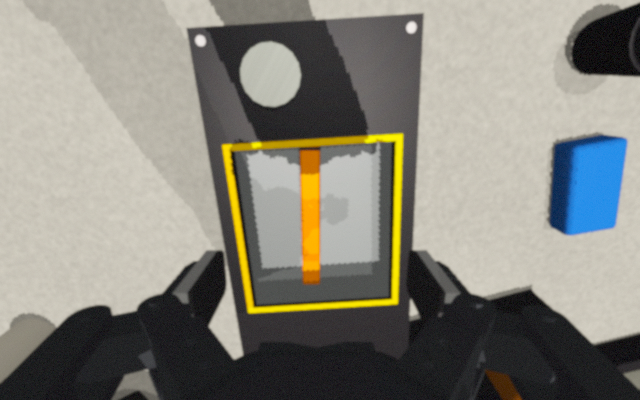

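The wrist view shows the opening from (225,140) to (405,310), with the lever running down its middle from (310,148) to (312,285). The tin is at (270,73).

```bash
python3 -c "
from h import *
p=camera_params('wrist');o=telemetry.get_obs();M=R.from_quat(o['tool_rot']).as_matrix()
print('cam in tool',M.T@(np.array(p['eye'])-o['eef_pos']), 'toolz',M[:,2],'toolx',M[:,0])
shift([.528,.0657,.10],162.4);shift([.528,.0657,.053],162.4)
print(np.round(plane('wrist',[[310,200],[312,270],[312,285],[225,145],[405,135],[250,312],[399,303]],.049),3))
print(np.round(plane('wrist',[[225,145],[405,135],[250,312],[399,303]],.095),3))
"
```

```text
cam in tool [ 0.07102714  0.00046112 -0.12077621] toolz [ 0.05230012  0.005036   -0.99861871] toolx [-0.95204481  0.30211618 -0.04833737]
tcp [0.5443 0.0675 0.2557] toolx 162.4 tilt 3.01 shift [ 0.15  -0.065  1.031] turn -0.0 w 0.0853 t 4.6
tcp [0.5443 0.0675 0.2557] toolx 162.4 tilt 3.01 shift [ 0.165 -0.072  1.344] turn -0.0 w 0.0853 t 4.6
[[ 0.578  0.055  0.049]
 [ 0.664  0.029  0.049]
 [ 0.684  0.023  0.049]
 [ 0.492 -0.011  0.049]
 [ 0.54   0.171  0.049]
 [ 0.698 -0.064  0.049]
 [ 0.745  0.12   0.049]]
[[ 0.489  0.003  0.095]
 [ 0.53   0.16   0.095]
 [ 0.665 -0.043  0.095]
 [ 0.706  0.115  0.095]]
```

```bash
python3 -m creep '0.6 0.1 -0.06 0.35 0; 0.6 0.15 -0.065 0.7 0; 0.6 0.15 -0.065 0.95 0; 0.6 0.15 -0.065 0.95 0'; python3 -c "
from h import *
shift([.528,.0657,.10],162.4);shift([.528,.0657,.053],162.4)"
```

```text
clock: 5.1
eef_pos: [0.5238, 0.0649, 0.1071]
tool_rot: [0.153, 0.988, 0.005, 0.02]
ft_force: [-0.1, 0.7, 0.4]
grip_width: 0.0512
grasp_force: 0.0
tcp [0.5238 0.0649 0.1071] toolx 162.4 tilt 2.35 shift [-0.023  0.013  0.049] turn -0.0001 w 0.0512 t 5.1
tcp [0.5238 0.0649 0.1071] toolx 162.4 tilt 2.35 shift [-0.011  0.008  0.362] turn -0.0001 w 0.0512 t 5.1
```

```bash
python3 -m creep '0.6 -0.015 0.01 0.18 0; 0.6 -0.015 0.01 0.362 0; 0.4 -0.015 0.01 0.362 0; 0.27 -0.015 0.01 0.362 0; 0.25 -0.015 0.01 0.362 0;0.25 -0.015 0.01 0.362 0; 0.25 -0.015 0.01 0.362 0'; python3 -c "
from h import *
shift([.528,.0657,.053],162.4);print(telemetry.get_obs()['grasp_force'])"
```

```text
clock: 5.98
eef_pos: [0.5315, 0.0661, 0.0579]
tool_rot: [0.153, 0.988, 0.006, 0.025]
ft_force: [1.3, -0.3, 6.1]
grip_width: 0.0217
grasp_force: 14.8
tcp [0.5315 0.0661 0.0579] toolx 162.4 tilt 2.95 shift [ 0.023 -0.01   0.031] turn -0.0002 w 0.0217 t 5.975
14.784412533044815
```

```bash
python3 -c "
from h import *
shift([.5995,.049,.066],165.8)"; python3 -m creep '0.24 0 0 -0.04 0; 0.24 0 0 -0.08 0; 0.24 0 0 -0.08 0; 0.24 0 0 -0.08 0' ; python3 -c "
from h import *
shift([.5995,.049,.066],165.8);print(telemetry.get_obs()['ft_torque'])"
```

```text
tcp [0.5315 0.0661 0.0579] toolx 162.4 tilt 2.95 shift [-0.468  0.029 -0.031] turn -0.0191 w 0.0217 t 5.975
clock: 6.48
eef_pos: [0.5287, 0.0658, 0.0676]
tool_rot: [0.153, 0.988, 0.006, 0.022]
ft_force: [-0.7, 0.3, -1.2]
grip_width: 0.0214
grasp_force: 31.0
tcp [0.5287 0.0658 0.0676] toolx 162.4 tilt 2.64 shift [-0.483  0.036  0.032] turn -0.019 w 0.0214 t 6.475
[ 0.01433616  0.0799712  -0.02279573]
```

```bash
python3 -m creep '0.24 -0.1 0.01 0 -0.01; 0.24 -0.22 0.02 0 -0.019; 0.24 -0.34 0.03 0 -0.019; 0.24 -0.46 0.035 0 -0.019; 0.24 -0.48 0.035 0 -0.019; 0.24 -0.48 0.035 0 -0.019; 0.24 -0.48 0.035 0 -0.019' ; python3 -c "
from h import *
shift([.5995,.049,.066],165.8);print(telemetry.get_obs()['ft_torque'])
cv2.imwrite('pics/s2.png',cv2.resize(camera('scene')[140:240,300:420,::-1],None,fx=5,fy=5))
for c in('scene','wrist'):
  if c!='scene': camera(c)
  for t in('lever_blade','lever_butt'): print(c,t,[(np.round(d['at'],3).tolist(),round(d['conf'],2)) for d in spot_point(t,c)[:1]])
"
```

```text
clock: 7.35
eef_pos: [0.5982, 0.0492, 0.0707]
tool_rot: [0.123, 0.992, 0.005, 0.022]
ft_force: [-0.1, -0.5, -1.0]
grip_width: 0.0214
grasp_force: 31.0
tcp [0.5982 0.0492 0.0707] toolx 165.8 tilt 2.59 shift [-0.008  0.     0.032] turn 0.0 w 0.0214 t 7.35
[0.00503164 0.08186869 0.01398109]
scene lever_blade []
scene lever_butt [([0.521, 0.072, 0.052], 0.55)]
wrist lever_blade []
wrist lever_butt [([0.525, 0.072, 0.049], 0.97)]
```

View pics/s2.png

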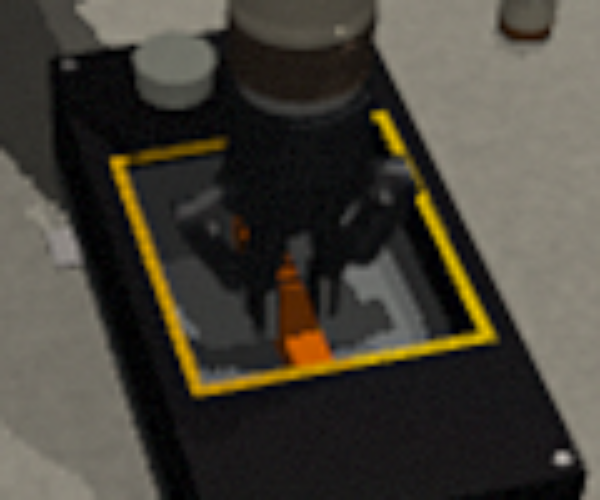

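The crop shows the gripper on the lever inside the opening. The blade has slid under the far cover edge (about (310,350) in the crop) and the butt is visible near the left finger, which agrees with the measured butt position. Now I'll set it down and regrip close to the butt.

```bash
python3 -m creep '0.24 0 0 0.05 0; 0.24 0 0 0.075 0; 0.24 0 0 0.075 0; 0.4 0 0 0.075 0; 0.5 0.1 0 0.07 0; 0.5 0.25 0 0.05 0; 0.5 0.38 0 0.055 0; 0.5 0.38 0 0.055 0; 0.5 0.38 0 0.055 0; 0.3 0.38 0 0.055 0; 0.254 0.38 0 0.055 0; 0.254 0.38 0 0.055 0' ; python3 -m creep '0.254 0 0 -0.05 0; 0.254 0 0 -0.1 0; 0.254 0 0 -0.15 0; 0.254 0 0 -0.15 0; 0.254 0 0 -0.15 0'; python3 -c "
from h import *
shift([.5995,.049,.066],165.8);o=telemetry.get_obs();print(o['ft_torque'],o['ft_force'])
camera('wrist')
for t in('lever_blade','lever_butt','lever'): print(t,[(np.round(d['at'],3).tolist(),round(d['conf'],2)) for d in spot_point(t,'wrist')[:1]])
"
```

```text
clock: 9.15
eef_pos: [0.5453, 0.0629, 0.0606]
tool_rot: [0.124, 0.992, 0.005, 0.024]
ft_force: [1.2, -0.9, 0.9]
grip_width: 0.0224
grasp_force: 6.5
clock: 9.78
eef_pos: [0.5436, 0.063, 0.083]
tool_rot: [0.123, 0.992, 0.005, 0.023]
ft_force: [0.5, 0.6, -0.4]
grip_width: 0.0215
grasp_force: 6.0
tcp [0.5436 0.063  0.083 ] toolx 165.8 tilt 2.72 shift [-0.379 -0.001  0.131] turn -0.0 w 0.0215 t 9.775
[-0.01680925 -0.07792042  0.01396067] [ 0.50906572  0.61566416 -0.40809353]
lever_blade [([0.442, 0.064, 0.093], 0.59)]
lever_butt [([0.52, 0.073, 0.061], 0.93)]
lever [([0.636, 0.045, 0.039], 0.65)]
```

```bash
python3 -m creep '0.254 0 0 -0.07 0; 0.254 0 0 -0.14 0; 0.254 0 0 -0.21 0; 0.254 0 0 -0.28 0; 0.254 0 0 -0.35 0;0.254 0 0 -0.35 0'; python3 -c "
from h import *
shift([.5995,.049,.066],165.8);o=telemetry.get_obs();print(o['ft_torque'],o['ft_force'])
cv2.imwrite('pics/s3.png',cv2.resize(camera('scene')[120:240,290:440,::-1],None,fx=5,fy=5))
camera('wrist')
for t in('lever_blade','lever_butt','lever'): print(t,[(np.round(d['at'],3).tolist(),round(d['conf'],2)) for d in spot_point(t,'wrist')[:1]])
"
```

```text
clock: 10.72
eef_pos: [0.5416, 0.0628, 0.1365]
tool_rot: [0.123, 0.992, 0.005, 0.024]
ft_force: [-0.6, 0.2, -0.0]
grip_width: 0.0214
grasp_force: 6.0
tcp [0.5416 0.0628 0.1365] toolx 165.8 tilt 2.81 shift [-0.375 -0.003  0.488] turn -0.0001 w 0.0214 t 10.725
[0.02557987 0.0186797  0.02103267] [-0.60607935  0.23906703 -0.01210593]
lever_blade []
lever_butt [([0.519, 0.072, 0.118], 0.92)]
lever [([0.623, 0.046, 0.067], 0.6)]
```

View pics/s3.png

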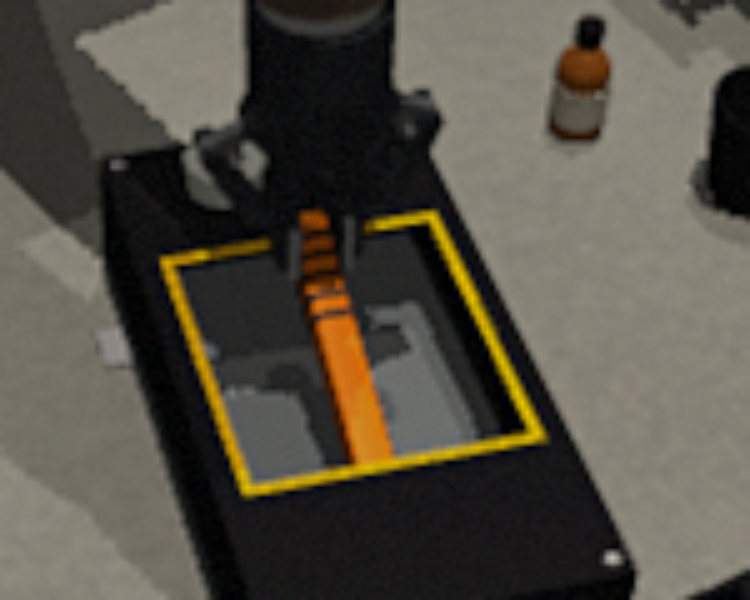

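The crop shows the lever tilted butt-up: the banded end is above the cover at about (315,215) between the fingers, and the bar dips under the far edge at (370,465). It's sitting freely at about 21°. I'll tighten the grip and draw it out along its axis.

```bash
python3 -m creep '0.23 0 0 0 0; 0.22 0 0 0 0; 0.22 0 0 0 0; 0.22 0.06 0 -0.028 0; 0.22 0.16 0 -0.075 0; 0.22 0.26 0 -0.12 0; 0.22 0.36 0 -0.168 0; 0.22 0.46 0 -0.214 0; 0.22 0.56 0 -0.26 0; 0.22 0.667 0 -0.31 0; 0.22 0.667 0 -0.31 0' ; python3 -c "
from h import *
shift([.5995,.049,.066],165.8);o=telemetry.get_obs();print(o['ft_torque'],o['ft_force'],o['grasp_force'])
cv2.imwrite('pics/s4.png',cv2.resize(camera('scene')[90:240,280:440,::-1],None,fx=4,fy=4))
for c in('scene','wrist'):
  if c!='scene': camera(c)
  for t in('lever_blade','lever_butt','lever'): print(c,t,[(np.round(d['at'],3).tolist(),round(d['conf'],2)) for d in spot_point(t,c)[:1]])
"
```

```text
clock: 12.35
eef_pos: [0.441, 0.0874, 0.178]
tool_rot: [0.123, 0.992, 0.005, 0.023]
ft_force: [0.3, -0.2, -1.8]
grip_width: 0.0201
grasp_force: 58.7
tcp [0.441  0.0874 0.178 ] toolx 165.8 tilt 2.73 shift [-1.053 -0.002  0.795] turn 0.0002 w 0.0201 t 12.35
[0.006519   0.0995193  0.04226102] [ 0.32330064 -0.18281549 -1.80603477] 58.72882962226868
scene lever_blade [([0.627, 0.046, 0.07], 0.57)]
scene lever_butt [([0.413, 0.098, 0.167], 0.84)]
scene lever [([0.521, 0.07, 0.108], 0.69)]
wrist lever_blade []
wrist lever_butt [([0.416, 0.098, 0.163], 0.67)]
wrist lever [([0.521, 0.069, 0.109], 0.93)]
```

View pics/s4.png

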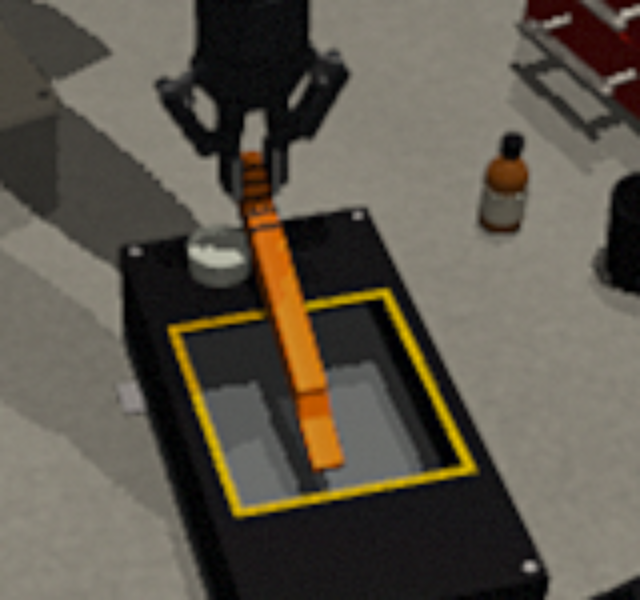

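The crop shows the lever held tilted by its banded end (about (255,180)) with the blade tip (330,465) inside the opening's outline. It's clear of every edge and the tin (218,255) hasn't moved. Next: straight up, then over to free bench to level it gently.

```bash
python3 -m creep '0.22 0 0 -0.15 0; 0.22 0 0 -0.4 0; 0.22 0 0 -0.7 0; 0.22 0 0 -1 0; 0.22 0 0 -1 0' ; python3 -m creep '0.22 0.1 -0.2 0 0; 0.22 0.2 -0.5 0 0; 0.22 0.3 -0.8 0 0; 0.22 0.35 -1 0 0;0.22 0.35 -1 0 0'; python3 -c "
from h import *
shift([.35,-.12,.2],165.8);o=telemetry.get_obs();print(o['ft_torque'],o['ft_force'],o['grasp_force'])
camera('scene')
for t in('lever_blade','lever_butt','lever','polish'): print(t,[(np.round(d['at'],3).tolist(),round(d['conf'],2)) for d in spot_point(t,'scene')[:1]])
"
```

```text
clock: 13.38
eef_pos: [0.4369, 0.0868, 0.3308]
tool_rot: [0.124, 0.992, 0.006, 0.027]
ft_force: [-0.8, -0.1, -1.7]
grip_width: 0.0205
grasp_force: 58.9
clock: 14.0
eef_pos: [0.346, -0.0473, 0.3213]
tool_rot: [0.125, 0.992, 0.005, 0.022]
ft_force: [-0.2, 0.7, -1.6]
grip_width: 0.0201
grasp_force: 59.1
tcp [ 0.346  -0.0473  0.3213] toolx 165.6 tilt 2.56 shift [-0.113 -0.475  0.807] turn -0.0013 w 0.0201 t 14.0
[ 0.07566577  0.13875639 -0.03336101] [-0.24551315  0.73760177 -1.62770815] 59.090927839279175
lever_blade [([0.533, -0.09, 0.214], 0.65)]
lever_butt [([0.315, -0.04, 0.307], 0.78)]
lever [([0.428, -0.069, 0.253], 0.86)]
polish [([0.429, -0.358, 0.001], 0.81)]
```

```bash
python3 -m creep '0.22 -0.05 -0.2 0.2 0; 0.22 -0.1 -0.47 0.4 0; 0.22 -0.11 -0.47 0.7 0; 0.22 -0.11 -0.47 0.8 0;0.22 -0.11 -0.47 0.8 0'; python3 -m creep '0.22 0 0 0.2 0; 0.22 0 0 0.4 0; 0.22 0 0 0.5 0; 0.22 0 0 0.5 0;0.22 0 0 0.5 0';python3 -c "
from h import *
shift([.35,-.12,.036],165.8)
camera('scene')
for t in('lever_blade','lever_butt'): print(t,[(np.round(d['at'],3).tolist(),round(d['conf'],2)) for d in spot_point(t,'scene')[:1]])
"
```

```text
clock: 14.88
eef_pos: [0.351, -0.1172, 0.2009]
tool_rot: [0.123, 0.992, 0.005, 0.021]
ft_force: [0.4, 0.1, -1.3]
grip_width: 0.0205
grasp_force: 59.2
clock: 15.5
eef_pos: [0.3563, -0.1178, 0.1285]
tool_rot: [0.123, 0.992, 0.005, 0.024]
ft_force: [0.4, 0.3, -0.9]
grip_width: 0.0205
grasp_force: 59.2
tcp [ 0.3563 -0.1178  0.1285] toolx 165.8 tilt 2.8 shift [ 0.066 -0.034  0.614] turn 0.0002 w 0.0205 t 15.5
lever_blade [([0.546, -0.162, 0.022], 0.59)]
lever_butt [([0.327, -0.109, 0.114], 0.66)]
```

```bash
python3 -m creep '0.24 0 0 0 0; 0.254 0 0 0.0 0; 0.254 0 0 0.07 0; 0.254 0 0 0.14 0; 0.254 0 0 0.21 0; 0.254 0 0 0.28 0; 0.254 0 0 0.35 0; 0.254 0 0 0.42 0; 0.254 0 0 0.49 0; 0.254 0 0 0.55 0; 0.254 0 0 0.6 0; 0.254 0 0 0.615 0';python3 -c "
from h import *
shift([.35,-.12,.036],165.8)
camera('scene')
for t in('lever_blade','lever_butt'): print(t,[(np.round(d['at'],3).tolist(),round(d['conf'],2)) for d in spot_point(t,'scene')[:1]])
"
```

```text
clock: 17.15
eef_pos: [0.3596, -0.1171, 0.0355]
tool_rot: [0.123, 0.992, 0.005, 0.023]
ft_force: [-5.4, 2.1, 16.9]
grip_width: 0.0217
grasp_force: 11.0
tcp [ 0.3596 -0.1171  0.0355] toolx 165.8 tilt 2.69 shift [ 0.057 -0.034 -0.007] turn -0.0 w 0.0217 t 17.15
lever_blade [([0.563, -0.165, 0.004], 0.68)]
lever_butt [([0.333, -0.109, 0.013], 0.68)]
```

```bash
python3 -m creep '0.254 0 0 -0.01 0; 0.25 0 0 -0.01 0; 0.23 0 0 -0.01 0; 0.2 0 0 -0.01 0; 0.2 0 0 -0.01 0; 0.2 0 0 -0.1 0; 0.2 0 0 -0.25 0; 0.2 0 0 -0.45 0; 0.2 0 0 -0.7 0; 0.2 0 0 -0.95 0; 0.2 0 0 -1 0; 0.2 0 0 -1 0';python3 -m creep '0.2 0 0 -0.3 0; 0.2 0 0 -0.6 0; 0.2 0 0 -0.9 0; 0.2 0 0 -0.95 0; 0.2 0 0 -0.95 0; 0.2 0 0 -0.95 0';python3 -c "
from h import *
shift([.35,-.12,.036],165.8)
cv2.imwrite('pics/s5.png',camera('scene')[...,::-1])
for c in('scene','wrist'):
  if c!='scene': camera(c)
  for t in('lever_blade','lever_butt','lever'): print(c,t,[(np.round(d['at'],3).tolist(),round(d['conf'],2)) for d in spot_point(t,c)[:1]])
print(telemetry.get_obs())
"
```

```text
clock: 18.8
eef_pos: [0.3523, -0.1179, 0.1848]
tool_rot: [0.123, 0.992, 0.005, 0.023]
ft_force: [-0.5, -0.3, -2.2]
grip_width: 0.0204
grasp_force: 59.7
clock: 19.55
eef_pos: [0.3449, -0.1182, 0.3251]
tool_rot: [0.123, 0.992, 0.005, 0.021]
ft_force: [-0.8, 0.2, -1.1]
grip_width: 0.0198
grasp_force: 59.7
tcp [ 0.3449 -0.1182  0.3251] toolx 165.8 tilt 2.44 shift [ 0.04  -0.034  1.927] turn -0.0 w 0.0198 t 19.55
scene lever_blade [([0.553, -0.167, 0.288], 0.84)]
scene lever_butt [([0.317, -0.113, 0.302], 0.8)]
scene lever [([0.439, -0.143, 0.289], 0.67)]
wrist lever_blade []
wrist lever_butt [([0.322, -0.112, 0.302], 0.74)]
wrist lever []
{'clock': 19.95, 'joint_pos': array([-0.34532838, -0.08430766, -0.16242292,  1.45058586,  0.01962827,
       -0.09728795]), 'joint_vel': array([-0.00031016, -0.00186132,  0.00352689,  0.00062797,  0.00063047,
       -0.0008162 ]), 'tau': array([ 1.37101131e-03, -2.23695284e+01,  2.66473675e+01, -4.30059386e-01,
        7.94367283e-02, -1.47688359e-03]), 'eef_pos': array([ 0.34570467, -0.11849333,  0.32717375]), 'tool_rot': array([0.12346422, 0.99207733, 0.00495299, 0.02268552]), 'ft_force': array([ 0.47408164,  0.37077157, -1.22147658]), 'ft_torque': array([ 0.10044607,  0.16083877, -0.00954444]), 'grasp_force': 59.671136140823364, 'grip_width': 0.02020086808526482}
```

View pics/s5.png

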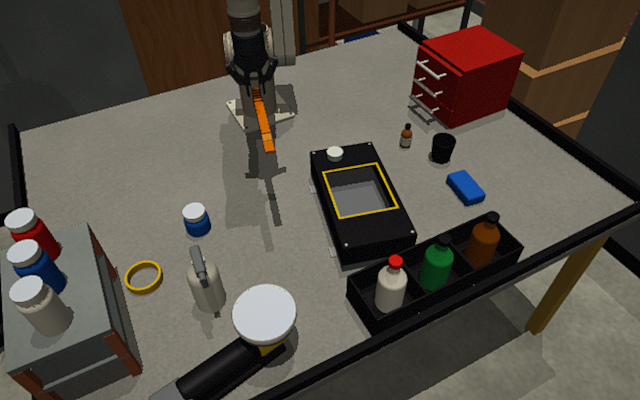

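The view shows the lever level in the gripper at about (262,115), clear of the bin. The opening is empty, the tin is at (335,154) as before, and nothing else has moved. I'll hold it for a second to check it isn't drooping, then hand in.

```bash
python3 -m creep '0.2 0 0 0 0; 0.2 0 0 0 0; 0.2 0 0 0 0; 0.2 0 0 0 0; 0.2 0 0 0 0; 0.2 0 0 0 0; 0.2 0 0 0 0; 0.2 0 0 0 0' >/dev/null; python3 -c "
from h import *
from workcell import ticket
camera('scene')
b,u=[np.array(spot_point(t,'scene')[0]['at']) for t in('lever_blade','lever_butt')]
s=np.degrees(np.arctan2(u[2]-.012-b[2]+.005,np.linalg.norm((u-b)[:2])));print(b,u,s,np.linalg.norm(u-b))
if abs(s)<3.5 and min(b[2],u[2])>.22: print(ticket.job_done())
"
```

```text
[ 0.552  -0.1662  0.2925] [ 0.3144 -0.1104  0.3053] 1.3613336179842734 0.24439975450069507
the job is handed in; nothing more can be done
None
```

The lever came out through the opening butt end first, and I handed the job in with it held still in the gripper, about 1.4° off level and 18 cm or more above the cover. The arm could not tilt the lever in the grip, so I levelled it by pressing it on the bench without letting go (about 17 N up on the tool). In the last scene picture the tin and the other things stood where they began.

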